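Pick a spare-parts kit and stack the cover tote on it

TASK

Put the kit's three parts upright, as they stand on the bench, into the grey tote that is divided in three: the four-lobed cross knob in the compartment at the card-holder end, the flanged bush in the middle one and the L-shaped bracket in the one at the plain end. Then lift the empty tote by its grip bar and set it squarely on top, turned so that its card holder is at the opposite end from the lower one's, so that it stacks level on the rim and never nests down or bears on the parts. Leave the look-alikes (round knob, plain bush, T-shaped bracket), the stapler and the tape roll where they are.

Things in the scene. Friction and masses are not known exactly. Their poses are not given: they have to be found in the camera images.
- order_tote: Lower grey tote, fixed. Origin: centre of underside; x along. Rim 250 x 145 mm, 56 high, opening 226 x 121; floor 5 thick. Sloping card holder with white card on its +x end, none on -x. Cross walls 4 thick, 28 high at x = +-38 make 3 compartments 72 x 121, centred at x = +77 (card end), 0, -77 (plain end). Each long rim (12 wide) has notches at x = 65..105 and -65..-25, down to z = 20.
- upper_tote: Loose empty grey tote, 0.3 kg, 212 x 108 mm, 42 high. Origin: centre of underside; x along, card holder on +x end. Grip bar along x in the middle: 12 thick, 100 long, z = 40..80. Side lugs at x = 85 and -45, 24 long, out to y = +-78, undersides at z = 6. If the card ends agree, lugs pass the notches, it nests. If opposed, lugs sit on the rim, underside 50 above the lower tote's.
- cross_knob: Wanted. Black knob with four round lobes (radius 9 mm), 50 mm over opposite lobes, which lie along its x and y axes; 41 mm wide when gripped at 45 degrees to them. Head z = 12 to 32 mm on a steel hub 26 mm across, z = 0 to 12. Origin: centre of underside, z up. About 60 g.
- flanged_bush: Wanted. Steel bush with a wide round foot flange: flange 50 mm across and 8 mm thick at the bottom, round barrel 30 mm across from there up to z = 34 mm. Origin at the centre of its underside, z up. About 150 g.
- angle_bracket: Wanted. L-shaped aluminium bracket lying flat, 26 mm high, both outer edges 50 mm, legs 16 mm wide. Origin: centre of its 50 x 50 outline at the underside, z up; one leg along x with centre line y = -17 mm, the other along y with centre line x = -17 mm (outer corner at -25, -25). About 90 g.
- round_knob: Look-alike, to stay where it is: black knob with a smooth round head 50 mm across, 32 mm high, on the same hub as the cross knob. Origin at the centre of its underside.
- plain_bush: Look-alike, to stay where it is: steel bush 30 mm across and 34 mm high without a flange. Origin at the centre of its underside.
- tee_bracket: Look-alike, to stay where it is: T-shaped aluminium bracket lying flat, 50 x 50 mm, 26 mm high, legs 16 mm wide. Origin at the centre of its outline, at the underside; the cross bar lies along y at x = -17 mm, the stem runs to +x.
- stapler: Bystander: black and beige long desk stapler, 150 x 40 mm, 68 mm high. Origin at the centre of its underside, x along its length.
- tape_roll: Bystander: roll of brown packing tape lying flat, 90 mm across, 48 mm high, hole 60 mm. Origin at the centre of its underside.
Mind the look-alikes: they are no part of the job. What is shaped like the cross_knob but orange or red is not meant.

How it is judged:
On the way, in this order (a step that is already met when the one before it is completed fails the run):
1. the three parts stand in their own compartments, let go, while the upper tote is not yet on (x of cross_knob in the frame of order_tote between 0.055 and 0.099 m and y of cross_knob in the frame of order_tote between -0.045 and 0.045 m and z of each of cross_knob, flanged_bush, angle_bracket in the frame of order_tote below 0.011 m and angle between each of cross_knob, flanged_bush, angle_bracket's own z axis and vertical below 0.15 rad and x of flanged_bush in the frame of order_tote between -0.022 and 0.022 m and y of flanged_bush in the frame of order_tote between -0.045 and 0.045 m and x of angle_bracket in the frame of order_tote between -0.099 and -0.055 m and y of angle_bracket in the frame of order_tote between -0.045 and 0.045 m and contact force between the fingers and cross_knob below 0.05 N and contact force between the fingers and flanged_bush below 0.05 N and contact force between the fingers and angle_bracket below 0.05 N and horizontal distance between upper_tote and order_tote above 0.15 m), for 0.2 s.
2. the upper tote sits stacked on the lower tote's rim (horizontal distance between upper_tote and order_tote below 0.01 m and z of upper_tote in the frame of order_tote between 0.0465 and 0.0535 m and angle between upper_tote's own z axis and vertical below 0.05 rad and angle between the x axis of upper_tote and the x axis of order_tote, either way round below 0.09 rad), for 0.2 s.
At the end, for the whole second after the job is handed in: Parts upright on their compartment floors (22 mm along, 45 mm across from its centre); upper tote on the rim, underside 46.5 to 53.5 mm above the lower's, within 10 mm, square to 0.09 rad, level to 0.05 rad; all released, at rest; the rest within 30 mm of their starts (all of step 2 and x of cross_knob in the frame of order_tote between 0.055 and 0.099 m and y of cross_knob in the frame of order_tote between -0.045 and 0.045 m and z of each of cross_knob, flanged_bush, angle_bracket in the frame of order_tote below 0.011 m and angle between each of cross_knob, flanged_bush, angle_bracket's own z axis and vertical below 0.15 rad and x of flanged_bush in the frame of order_tote between -0.022 and 0.022 m and y of flanged_bush in the frame of order_tote between -0.045 and 0.045 m and x of angle_bracket in the frame of order_tote between -0.099 and -0.055 m and y of angle_bracket in the frame of order_tote between -0.045 and 0.045 m and linear speed of each of cross_knob, flanged_bush, angle_bracket, upper_tote below 0.02 m/s and angular speed of each of cross_knob, flanged_bush, angle_bracket, upper_tote below 0.2 rad/s and distance of each of round_knob, plain_bush, tee_bracket, stapler, tape_roll from where it was at the start of the episode below 0.03 m); the robot touches nothing.
It fails at once if a look-alike is moved more than 30 mm (distance of any of round_knob, plain_bush, tee_bracket from where it was at the start of the episode above 0.03 m).
It fails at once if the stapler or the tape roll is moved more than 30 mm (distance of any of stapler, tape_roll from where it was at the start of the episode above 0.03 m).
It fails at once if the upper tote bears on a part (contact force between upper_tote and cross_knob above 1 N or contact force between upper_tote and flanged_bush above 1 N or contact force between upper_tote and angle_bracket above 1 N).
It also fails if it takes over 112 s, if anything falls off the work surface, if the arm or the gripper's body presses on something with over 40 N, if the wrist force passes 120 N, or if a joint passes its speed limit or range.

ROBOT

A 6-joint arm with a two-finger parallel gripper is mounted at the origin on the work surface. World frame = base frame: x ahead of the robot, y to its left, z up, the work surface at z = 0. Lengths are in m, angles in rad, forces in N, time in s.
With the tool pointing down it reaches from about 0.25 to 0.775 m from the base axis. Payload 4 kg.
Tool frame: the origin (TCP) lies midway between the tips of the shut fingers; the grasp point (between the pads) lies robot.tcp_to_grasp behind it (robot.tcp_to_grasp is the distance from the TCP to the grasp point, in m); y points along the fingers, x is the direction in which the jaws open and shut, and the axes are right-handed (so a half turn about y gives the same grasp; the last joint's range is limited). The gripper opens to 94 mm and grips with 3 to 60 N. Pads are 16 mm wide; open, the fingers measure 119 mm over their backs; the gripper's body (75 mm by 177 mm) begins 78 mm behind the grasp point.
Start: joints at [-1.401, 0.087, 1.371, -0, 1.684, -0.103], TCP at [0.148, -0.53, 0.206] pointing down, gripper open.
Joint ranges: [-3.1, 3.1], [-0.76, 2.03], [0.27, 2.55], [-1.08, 4.22], [0.17, 2.65], [-2.57, 2.57]. Speed limits (rad/s): [2.79, 2.79, 3.14, 3.14, 3.14, 3.14].

INTERFACE

Orientations are given as [roll, pitch, yaw] about the fixed x, y, z axes, in that order (R = Rz(yaw) Ry(pitch) Rx(roll)).
In Python, from bench import robot gives the robot as it stands.
- The arm moves only by the tool arm_command, never from a script. Its argument "series" is text: rows parted by semicolons, each of 7 numbers parted by spaces: the turn, a rotation vector about the tool's x, y, z in rad, then the shift along the tool's x, y, z in m, then the finger opening in m, from 0 to 0.094. A call has 1 to 12 rows; each row shifts and turns the pose as measured when the row begins, along the tool's axes as they then stand; what a row does not reach is not made up. A row lasts 1/10 s, in which the tool goes at most 50 mm and 8.59 degrees, less where a joint would pass 70% of its speed; a pose out of reach is approached as far as the arm can. A call with a gripper value outside its range is refused whole. The fingers move at their own pace and stop on an object; the grip force is fixed at half the most. Time passes only in rows, so rows that do not move let the fingers close. It gives the time, the measured TCP pose, the force and the opening at its end, in the units of the state.
- robot.get_obs(): the state, without advancing time (a new reading comes with each control period).
- robot.snapshot(name): name is "scene" or "top" or "wrist"; returns the picture (420x560x3 uint8, blue, green, red); there is no depth.
- robot.camera_params(name): a dict with "fx", "fy", "cx", "cy" (pixels), "distortion" ([k1, k2, p1, p2, k3] as OpenCV has them; the pictures are not rectified), "extrinsics" (4x4, takes a point from camera to world coordinates). Camera axes: x right, y up, looking along -z (the intrinsics and any distortion apply to the point x, -y, -z); pixel columns grow to the right and rows downward; lengths in m; the calibration is good to about 2 mm. A picture is of the moment at which its call begins: read the wrist's pose just before it. camera_params takes no time and is no camera call; for the wrist camera it gives the pose at the moment of the call.
- robot.close_job(): hands the job in, once; it reports no verdict.
Trained networks look in the newest picture that a camera, given by its name, has taken for a name from the list of things; names that differ only in an ending like _2 or _b are one class to them, and where a whole thing is asked for, a point or a joint stands for the part that bears it (a point fixed in the world has none). Each returns a list of dicts, best first, with "score" (0 to 1); they miss things now and then, are a little off and sometimes report something else, mostly with a low value. They report only what shows in the picture. A call takes as long as a camera call. They do not tell look-alikes from the thing itself.
- robot.spot_in(camera, target): "centre" ([x, y, z] in m, in the coordinates of the camera as it stood for that picture, good to about 4 mm: the middle of the surface that is visible of it).
The state is a dict: "time": time; "joint_positions": joint angles; "qvel": joint speeds; "joint_torque": joint torques, N m; "tool_pos": TCP position; "ee_rot": TCP orientation; "wrist_force": force on the tool from outside, world axes, zero at the start; "wrist_torque": the same for the moment, N m; "width": finger opening in m.
Only numpy, scipy, OpenCV 4.12 (cv2) and the standard library are available. Lean on these libraries where they do the work, as an engineer would, in place of code of your own. Each camera call takes 0.05 s, during which the arm holds its last target.

## Working session

There is one attempt and no reset: what is moved stays moved. The work goes in short steps, Python scripts to look and compute and a tool call to move; the robot and the scene stay as the last step left them, time stands still between calls to the robot, and variables do not carry over. Pictures are saved under pics/ and viewed, and the job is handed in when it is done.

Besides the shell and the picture viewer there is one more tool, called after "Emit:" as name(argument=value, ...), one argument or row to a line, values as JSON. arm_command: Moves the arm, as the interface text tells. Its arguments: {"type":"object","properties":{"series":{"type":"string"}},"required":["series"]}

```bash
ls; mkdir -p pics
python3 - <<'E'
from bench import robot
import cv2
o=robot.get_obs()
print(o['time'],o['tool_pos'],o['ee_rot'],o['width'],robot.__dict__.get('tcp_to_grasp',None) if hasattr(robot,'__dict__') else '')
print(robot.tcp_to_grasp)
for n in('scene','top','wrist'):
    cv2.imwrite(f'pics/a_{n}.png',robot.snapshot(n))
    p=robot.camera_params(n);print(n,p)
E
```

```text
pics
0.0 [ 0.14805441 -0.52911633  0.20431804] [-1.57061511  0.00219671 -1.29803161] 0.09414344733577934 None
0.0188
scene {'fx': 381.3321567041525, 'fy': 381.3321567041525, 'cx': 283.1547280827092, 'cy': 213.14232767841239, 'distortion': array([-0.04016736,  0.        ,  0.        ,  0.        ,  0.        ]), 'extrinsics': array([[-0.8613758 , -0.27498843,  0.42709845,  0.93935133],
       [ 0.50742353, -0.50473241,  0.69840286,  0.57163441],
       [ 0.02351773,  0.81830713,  0.57429988,  0.49505617],
       [ 0.        ,  0.        ,  0.        ,  1.        ]])}
top {'fx': 435.4980214808823, 'fy': 435.4980214808823, 'cx': 274.5064677789467, 'cy': 205.97529975397754, 'distortion': array([-0.13052384,  0.        ,  0.        ,  0.        ,  0.        ]), 'extrinsics': array([[-0.02890734,  0.99854026, -0.04562575,  0.52370277],
       [-0.99957581, -0.02871518,  0.00486165, -0.0129652 ],
       [ 0.0035444 ,  0.04574694,  0.99894677,  1.04913135],
       [ 0.        ,  0.        ,  0.        ,  1.        ]])}
wrist {'fx': 357.15747768323604, 'fy': 357.15747768323604, 'cx': 280.91711287956593, 'cy': 204.85974256171895, 'distortion': array([-0.05300037,  0.        ,  0.        ,  0.        ,  0.        ]), 'extrinsics': array([[ 0.26887405,  0.93049618,  0.24876417,  0.22033784],
       [-0.96317379,  0.26021563,  0.06770585, -0.50904584],
       [-0.00173229, -0.25780748,  0.96619475,  0.38355004],
       [ 0.        ,  0.        ,  0.        ,  1.        ]])}
```

View pics/a_top.png

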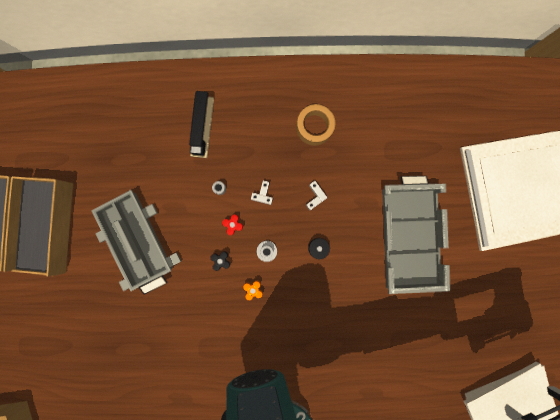

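View pics/a_scene.png

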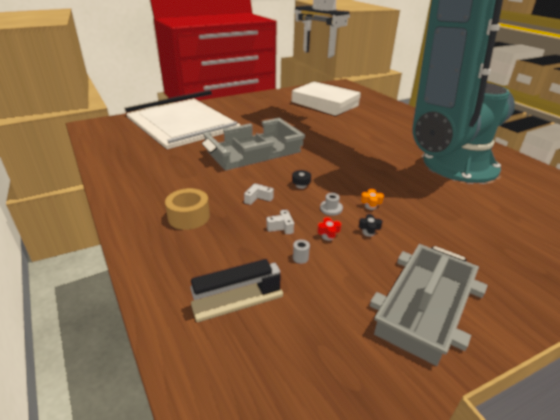

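View pics/a_wrist.png

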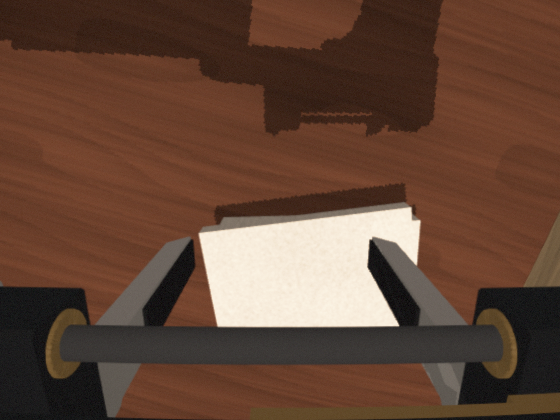

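```bash
cat > h.py <<'E'
import numpy as np, cv2
from bench import robot
from scipy.spatial.transform import Rotation as Ro
def ray(p,uv):
    K=np.array([[p['fx'],0,p['cx']],[0,p['fy'],p['cy']],[0,0,1]])
    q=cv2.undistortPoints(np.array(uv,float).reshape(-1,1,2),K,np.array(p['distortion']))[:,0]
    d=np.c_[q[:,0],-q[:,1],-np.ones(len(q))]
    E=p['extrinsics'];return d@E[:3,:3].T,E[:3,3]
def px2w(p,uv,z):
    d,o=ray(p,uv);t=(z-o[2])/d[:,2];return (o+d*t[:,None])
def w2px(p,X):
    X=np.atleast_2d(np.array(X,float));E=p['extrinsics']
    c=(X-E[:3,3])@E[:3,:3]
    c=c*[1,-1,-1]
    K=np.array([[p['fx'],0,p['cx']],[0,p['fy'],p['cy']],[0,0,1]])
    return cv2.projectPoints(c,np.zeros(3),np.zeros(3),K,np.array(p['distortion']))[0][:,0]
E
python3 - <<'E'
from h import *
im=cv2.imread('pics/a_top.png')
def crop(u0,v0,u1,v1,s,n):
    c=cv2.resize(im[v0:v1,u0:u1],None,fx=s,fy=s,interpolation=cv2.INTER_CUBIC)
    for k in range((u1-u0)//20+1): cv2.putText(c,str(u0+20*k),(20*k*s,10),0,.35,(0,255,255))
    for k in range((v1-v0)//20+1): cv2.putText(c,str(v0+20*k),(0,20*k*s+4),0,.35,(0,255,255))
    cv2.imwrite(n,c)
crop(200,170,340,310,4,'pics/b1.png');crop(80,175,200,305,4,'pics/b2.png');crop(370,165,470,305,4,'pics/b3.png')
p=robot.camera_params('top')
for n in ['order_tote','upper_tote','cross_knob','flanged_bush','angle_bracket']:
    for r in robot.spot_in('top',n)[:4]:
        E=p['extrinsics'];c=np.array(r['centre']);w=E[:3,:3]@c+E[:3,3];print(n,round(r['score'],2),w.round(3),w2px(p,w).round(0))
E
```

```text
order_tote 0.79 [ 0.488 -0.354  0.005] [[414. 236.]]
order_tote 0.65 [0.616 0.117 0.036] [[216. 188.]]
upper_tote 0.62 [0.494 0.325 0.017] [[132. 242.]]
cross_knob 0.77 [0.375 0.035 0.034] [[254. 290.]]
cross_knob 0.68 [0.449 0.115 0.028] [[219. 260.]]
cross_knob 0.49 [0.529 0.084 0.037] [[231. 225.]]
flanged_bush 0.71 [ 0.758 -0.122  0.051] [[317. 124.]]
flanged_bush 0.68 [0.471 0.003 0.01 ] [[267. 248.]]
flanged_bush 0.34 [0.493 0.319 0.014] [[135. 243.]]
angle_bracket 0.59 [ 0.591 -0.115  0.026] [[315. 196.]]
```

View pics/b1.png

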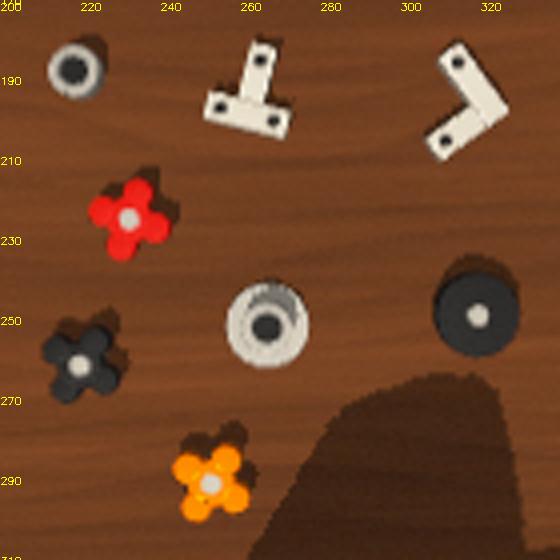

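View pics/b2.png

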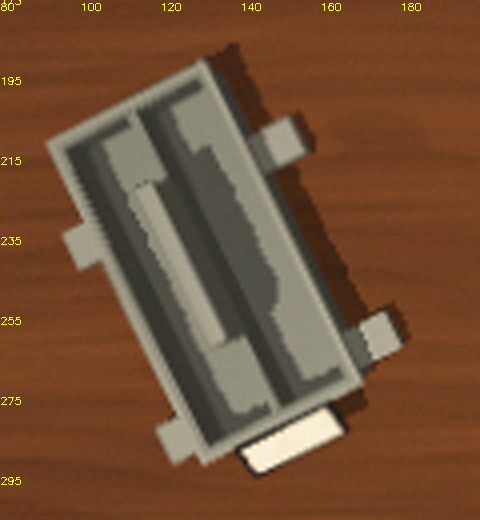

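View pics/b3.png

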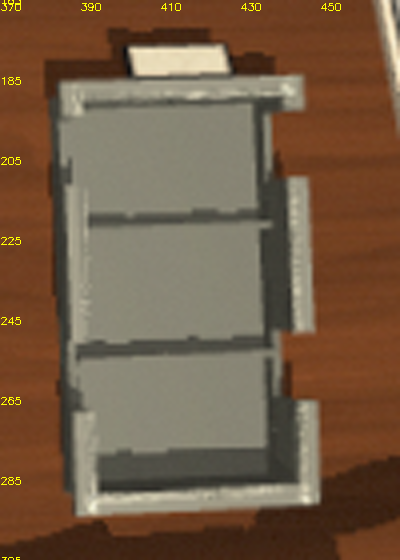

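```bash
cat > fit.py <<'E'
from h import *
from scipy.optimize import least_squares
def fit(p,M,uv,x0):
    M=np.array(M,float);uv=np.array(uv,float)
    def f(s):
        R=Ro.from_euler('z',s[2]).as_matrix();return (w2px(p,M@R.T+[s[0],s[1],0])-uv).ravel()
    r=least_squares(f,x0,x_scale=[.1,.1,1]);return r.x,r.fun.reshape(-1,2)
E
python3 - <<'E'
from fit import *
p=robot.camera_params('top')
c=lambda u,v,l:[(u+(x+.5)/4-.5,v+(y+.5)/4-.5) for x,y in l]
show=lambda n,r:print(n,r[0].round(4),np.rad2deg(r[0][2]).round(1),r[1].round(1).tolist())
h=.042
show('upper',fit(p,[[-.106,-.054,h],[-.106,.054,h],[.106,.054,h],[.106,-.054,h]],c(80,175,[(47,144),(205,60),(365,383),(205,465)]),[.49,.32,-2.6]))
h=.056
show('lower',fit(p,[[.125,.0725,h],[.125,-.0725,h],[-.125,-.0725,h],[-.125,.0725,h]],c(370,165,[(60,82),(303,77),(320,503),(77,515)]),[.49,-.35,0]))
h=.026
show('L',fit(p,np.array([[-25,-25,26],[25,-25,26],[25,-9,26],[-9,25,26],[-25,25,26],[-9,-9,26]])*1e-3,c(200,170,[(508,110),(455,43),(437,60),(426,140),(443,161),(470,103)]),[.59,-.115,.8]))
show('cross',fit(p,np.array([[0,0,32],[16,0,32],[0,16,32],[-16,0,32],[0,-16,32]])*1e-3,c(200,170,[(80,366),(97,336),(56,352),(67,390),(105,381)]),[.45,.115,-.4]))
print(px2w(p,c(200,170,[(267,327)]),.034),px2w(p,c(200,170,[(267,325)]),.008))
print('plain/round/tee approx',px2w(p,c(200,170,[(73,70),(478,316),(252,100)]),.03))
print('red orange',px2w(p,c(200,170,[(129,219),(210,484)]),.032))
E
```

```text
upper [ 0.4992  0.3213 -2.6926] -154.3 [[-0.0, -0.0], [-0.0, -0.1], [0.2, -0.1], [-0.1, 0.2]]
lower [ 0.4851 -0.3468  0.0022] 0.1 [[0.2, -0.0], [-0.1, -0.4], [-0.1, 0.1], [-0.0, 0.3]]
L [ 0.5935 -0.107   0.6374] 36.5 [[0.2, -0.2], [0.3, -0.1], [-0.5, -0.2], [-0.1, 0.0], [-0.1, 0.1], [0.2, 0.4]]
cross [ 0.4456  0.1132 -0.5463] -31.3 [[0.2, -0.2], [-0.6, 1.3], [0.3, -0.2], [0.1, -0.3], [-0.1, -0.6]]
[[0.46496409 0.00405237 0.034     ]] [[0.46465071 0.0044542  0.008     ]]
plain/round/tee approx [[ 0.61844288  0.11393442  0.03      ]
 [ 0.46742368 -0.11936483  0.03      ]
 [ 0.59769189  0.00916265  0.03      ]]
red orange [[0.53001013 0.08288223 0.032     ]
 [0.37436026 0.03990201 0.032     ]]
```

```bash
cat >> h.py <<'E'
def st():
    o=robot.get_obs();return o
def to(x,y,z,yaw):
    "delta from now to TCP x,y,z,yaw, in tool axes"
    o=st();R=Ro.from_euler('xyz',o['ee_rot']);P=np.array(o['tool_pos'])
    T=Ro.from_euler('xyz',[-np.pi/2,0,yaw])
    print('t',round(o['time'],2),'P',P.round(4),'rpy',np.round(o['ee_rot'],4),'F',np.round(o['wrist_force'],1),'w',round(o['width'],4))
    print(' turn',(R.inv()*T).as_rotvec().round(4),'shift(now)',R.inv().apply(np.array([x,y,z])-P).round(4),'shift(after turn)',T.inv().apply(np.array([x,y,z])-P).round(4))
E
python3 -c "
from h import *
to(.465,.004,.15,-1.569)"
```

```text
t 0.4 P [ 0.1482 -0.5296  0.2054] rpy [-1.5708e+00  2.0000e-04 -1.2980e+00] F [ 1.3 -0.2  0. ] w 0.094
 turn [-0.00e+00  2.71e-01 -2.00e-04] shift(now) [-0.4285  0.0555  0.4489] shift(after turn) [-0.533   0.0554  0.3178]
```

Emit:
arm_command(
  series="0 0.1355 0 0 0 0 0.07; 0 0.1355 0 0 0 0 0.07; 0 0 0 -0.04 0 0.024 0.07; 0 0 0 -0.04 0 0.024 0.07; 0 0 0 -0.04 0 0.024 0.07; 0 0 0 -0.04 0 0.024 0.07; 0 0 0 -0.04 0 0.024 0.07; 0 0 0 -0.04 0 0.024 0.07; 0 0 0 -0.04 0 0.024 0.07; 0 0 0 -0.04 0 0.024 0.07; 0 0 0 -0.04 0 0.024 0.07; 0 0 0 -0.04 0 0.024 0.07",
)

```text
time: 1.6
tool_pos: [0.3987, -0.1231, 0.205]
ee_rot: [-1.566, -0.002, -1.595]
wrist_force: [0.7, -0.1, 0.2]
width: 0.0699
```

```bash
python3 -c "
from h import *
to(.465,.004,.15,-1.569)"
```

```text
t 1.6 P [ 0.3987 -0.1231  0.205 ] rpy [-1.5659 -0.002  -1.5946] F [ 0.7 -0.1  0.2] w 0.0699
 turn [-0.0048 -0.0256  0.002 ] shift(now) [-0.1288  0.055   0.063 ] shift(after turn) [-0.127   0.055   0.0666]
```

Emit:
arm_command(
  series="0 -0.0256 0 -0.04 0.015 0.021 0.07; 0 0 0 -0.04 0.015 0.021 0.07; 0 0 0 -0.04 0.015 0.021 0.07; 0 0 0 0 0 0 0.07; 0 0 0 0 0 0 0.07",
)

```text
time: 2.1
tool_pos: [0.4668, 0.007, 0.1603]
ee_rot: [-1.56, -0.003, -1.557]
wrist_force: [-0.0, -0.7, 0.3]
width: 0.0698
```

```bash
python3 -c "
from h import *
o=robot.get_obs()
cv2.imwrite('pics/c1.png',robot.snapshot('wrist'))
p=robot.camera_params('wrist')
to(.465,.004,.15,-1.569)
print(w2px(p,[[.465,.004,.034],[.465,.004,.008],[.46,.004,0]]))
for z in [.034,.008]:
  for r in robot.spot_in('wrist','flanged_bush')[:3]:
    E=p['extrinsics'];w=E[:3,:3]@np.array(r['centre'])+E[:3,3];print(r['score'],w.round(4),w2px(p,w))
  break
"
```

```text
t 2.15 P [0.4666 0.0068 0.1602] rpy [-1.5607 -0.0024 -1.5582] F [ 0.6 -0.3 -0.5] w 0.0704
 turn [-0.0101  0.0108  0.0024] shift(now) [ 0.0027  0.0102 -0.0017] shift(after turn) [ 0.0028  0.0102 -0.0016]
[[284.09903963 200.87311922]
 [283.78901373 194.39162322]
 [283.63160806 197.58531936]]
0.61 [0.4661 0.006  0.008 ] [[281.65282812 193.1934009 ]]
```

View pics/c1.png

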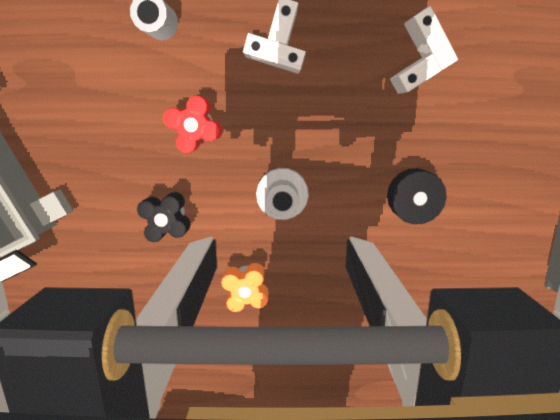

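Emit:
arm_command(
  series="-0.01 0.01 0.0024 0.003 0.04 -0.002 0.07; 0 0 0 0 0.04 0 0.07; 0 0 0 0 0.035 0 0.07; 0 0 0 0 0 0 0.07; 0 0 0 0 0 0 0.07",
)

```text
time: 2.7
tool_pos: [0.4686, -0.006, 0.0496]
ee_rot: [-1.556, -0.004, -1.584]
wrist_force: [0.0, -0.9, 0.4]
width: 0.0706
```

```bash
python3 -c "
from h import *
to(.465,.004,.011,-1.569)
p=robot.camera_params('wrist')
"
```

```text
t 2.7 P [ 0.4686 -0.006   0.0496] rpy [-1.5564 -0.0041 -1.5835] F [ 0.  -0.9  0.4] w 0.0706
 turn [-0.0144 -0.0145  0.0042] shift(now) [-0.0101  0.0385 -0.0043] shift(after turn) [-0.01    0.0386 -0.0036]
```

Emit:
arm_command(
  series="-0.014 -0.014 0.004 -0.01 0 -0.004 0.07; 0 0 0 0 0 0 0.07",
)

```text
time: 2.9
tool_pos: [0.4667, 0.0031, 0.0536]
ee_rot: [-1.565, -0.0, -1.571]
wrist_force: [0.5, 0.1, -0.4]
width: 0.07
```

```bash
python3 -c "
from h import *
to(.465,.004,.011,-1.569)
to(.465,.004,.011,-1.569)
robot.snapshot('wrist')
to(.465,.004,.011,-1.569)
robot.snapshot('wrist')
to(.465,.004,.011,-1.569)
"
```

```text
t 2.9 P [0.4667 0.0031 0.0536] rpy [-1.5654e+00 -5.0000e-04 -1.5714e+00] F [ 0.5  0.1 -0.4] w 0.07
 turn [-0.0054 -0.0024  0.0005] shift(now) [-0.0009  0.0426 -0.0019] shift(after turn) [-0.0009  0.0426 -0.0017]
t 2.9 P [0.4667 0.0031 0.0536] rpy [-1.5654e+00 -5.0000e-04 -1.5714e+00] F [ 0.5  0.1 -0.4] w 0.07
 turn [-0.0054 -0.0024  0.0005] shift(now) [-0.0009  0.0426 -0.0019] shift(after turn) [-0.0009  0.0426 -0.0017]
t 2.95 P [0.4672 0.0027 0.0539] rpy [-1.5641e+00 -1.3000e-03 -1.5715e+00] F [ 0.8  0.6 -0.2] w 0.07
 turn [-0.0067 -0.0025  0.0013] shift(now) [-0.0014  0.0429 -0.0024] shift(after turn) [-0.0013  0.0429 -0.0022]
t 3.0 P [0.467  0.0027 0.0535] rpy [-1.5644e+00 -1.3000e-03 -1.5714e+00] F [-0.4 -0.3  0.6] w 0.0705
 turn [-0.0064 -0.0024  0.0013] shift(now) [-0.0013  0.0425 -0.0023] shift(after turn) [-0.0013  0.0425 -0.002 ]
```

Emit:
arm_command(
  series="-0.005 -0.002 0.001 -0.001 0.022 -0.002 0.07; 0 0 0 0 0.012 0 0.07; 0 0 0 0 0 0 0.07",
)

```text
time: 3.3
tool_pos: [0.4683, 0.0037, 0.0224]
ee_rot: [-1.562, -0.001, -1.568]
wrist_force: [-0.7, 0.1, -0.5]
width: 0.0702
```

```bash
python3 -c "
from h import *
to(.465,.004,.011,-1.569)
"
```

```text
t 3.3 P [0.4683 0.0037 0.0224] rpy [-1.5615e+00 -1.5000e-03 -1.5683e+00] F [-0.7  0.1 -0.5] w 0.0702
 turn [-0.0093  0.0007  0.0015] shift(now) [-0.0003  0.0113 -0.0034] shift(after turn) [-0.0003  0.0114 -0.0033]
```

Emit:
arm_command(
  series="-0.01 0 0.001 0 0.012 -0.004 0.07; 0 0 0 0 0 0 0.0; 0 0 0 0 0 0 0.0; 0 0 0 0 0 0 0.0; 0 0 0 0 0 0 0.0",
)

```text
time: 3.8
tool_pos: [0.4655, 0.0036, 0.0112]
ee_rot: [-1.57, -0.001, -1.568]
wrist_force: [0.5, 0.1, -0.1]
width: 0.0415
```

```bash
python3 -c "
from h import *
to(.465,.004,.011,-1.569)
"
```

```text
t 3.8 P [0.4655 0.0036 0.0112] rpy [-1.5696e+00 -8.0000e-04 -1.5680e+00] F [ 0.5  0.1 -0.1] w 0.0415
 turn [-0.0012  0.001   0.0008] shift(now) [-0.0004  0.0002 -0.0005] shift(after turn) [-0.0004  0.0002 -0.0005]
```

Emit:
arm_command(
  series="0 0 0 0 0 0 0.0; 0 0 0 0 0 0 0.0; 0 0 0 0 0 0 0.0; 0 0 0 0 0 0 0.0",
)

```text
time: 4.2
tool_pos: [0.4659, 0.0036, 0.0117]
ee_rot: [-1.569, -0.001, -1.568]
wrist_force: [0.1, 0.3, -1.2]
width: 0.0292
```

```bash
python3 -c "
from h import *
to(.485,-.347,.13,-1.569)
"
```

```text
t 4.2 P [0.4659 0.0036 0.0117] rpy [-1.5686e+00 -9.0000e-04 -1.5681e+00] F [ 0.1  0.3 -1.2] w 0.0292
 turn [-0.0022  0.0009  0.0009] shift(now) [ 0.3507 -0.118   0.0184] shift(after turn) [ 0.3506 -0.1183  0.0185]
```

Gripped at about 30 mm, the barrel width. Lift and carry.

Emit:
arm_command(
  series="0 0 0 0 -0.02 0 0; 0 0 0 0 -0.04 0 0; 0 0 0 0 -0.04 0 0; 0 0 0 0.02 -0.02 0 0; 0 0 0 0.045 0 0.003 0; 0 0 0 0.045 0 0.003 0; 0 0 0 0.045 0 0.003 0; 0 0 0 0.045 0 0.003 0; 0 0 0 0.045 0 0.003 0; 0 0 0 0.045 0 0.003 0; 0 0 0 0.045 0 0 0; 0 0 0 0 0 0 0",
)

```text
time: 5.4
tool_pos: [0.4843, -0.343, 0.1337]
ee_rot: [-1.572, -0.001, -1.562]
wrist_force: [0.0, -0.2, -1.8]
width: 0.0294
```

```bash
python3 -c "
from h import *
cv2.imwrite('pics/d1.png',robot.snapshot('wrist'))
to(.485,-.347,.0175,-1.569)
p=robot.camera_params('wrist')
M=np.array([[125,72.5,56],[125,-72.5,56],[-125,-72.5,56],[-125,72.5,56]])*1e-3+[.4851,-.3468,0]
print(w2px(p,M))
"
```

```text
t 5.45 P [ 0.4845 -0.3403  0.1337] rpy [-1.5720e+00  1.3000e-03 -1.5602e+00] F [-0.  -0.5 -0.1] w 0.0293
 turn [ 0.0012  0.0088 -0.0013] shift(now) [0.0069 0.1162 0.0006] shift(after turn) [0.0067 0.1162 0.0005]
[[184.7529369   31.43488937]
 [401.42893924  34.09054281]
 [372.98794395 354.30899351]
 [202.24494928 352.91172542]]
```

View pics/d1.png

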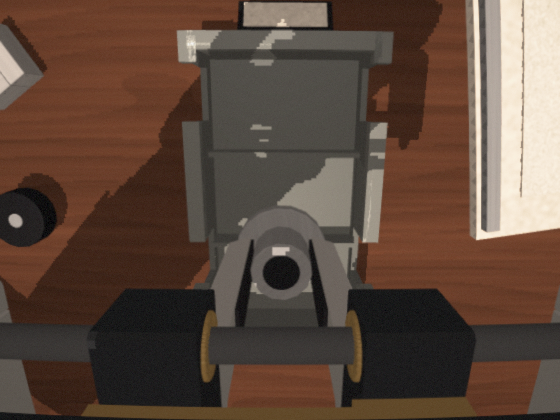

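Emit:
arm_command(
  series="0 0.008 0 0.006 0 0 0; 0 0 0 0 0 0 0; 0 0 0 0 0 0 0; 0 0 0 0 0 0 0",
)

```text
time: 5.85
tool_pos: [0.4847, -0.3428, 0.1331]
ee_rot: [-1.573, 0.004, -1.565]
wrist_force: [-0.0, -0.4, -1.1]
width: 0.0295
```

```bash
python3 -c "
from h import *
to(.485,-.347,.0175,-1.569)
p=robot.camera_params('wrist')
im=robot.snapshot('wrist')
q=robot.camera_params('wrist'); print(abs(p['extrinsics']-q['extrinsics']).max())
to(.485,-.347,.0175,-1.569)
M=np.array([[125,72.5,56],[125,-72.5,56],[40,-60.5,33],[40,60.5,33],[36,60.5,33],[36,-60.5,33],[25,72.5,56],[-25,72.5,56],[65,72.5,56],[25,-72.5,56]])*1e-3+[.4851,-.3468,0]
u=w2px(p,M);print(u.round(0).tolist())
for a in u: cv2.circle(im,tuple(int(v) for v in a),2,(0,255,255),-1)
cv2.imwrite('pics/d2.png',cv2.resize(im[:300,120:450],None,fx=2,fy=2))
"
```

```text
t 5.85 P [ 0.4847 -0.3428  0.1331] rpy [-1.5731  0.004  -1.5654] F [-0.  -0.4 -1.1] w 0.0295
 turn [ 0.0023  0.0036 -0.004 ] shift(now) [0.0047 0.1155 0.0005] shift(after turn) [0.0042 0.1156 0.0003]
0.00016964303542510873
t 5.9 P [ 0.4848 -0.3427  0.1332] rpy [-1.573   0.004  -1.5653] F [-0.7 -0.2 -2. ] w 0.0295
 turn [ 0.0022  0.0037 -0.004 ] shift(now) [0.0048 0.1156 0.0004] shift(after turn) [0.0043 0.1157 0.0002]
[[180.0, 32.0], [398.0, 33.0], [365.0, 156.0], [210.0, 155.0], [210.0, 160.0], [364.0, 161.0], [188.0, 179.0], [192.0, 243.0], [185.0, 123.0], [387.0, 180.0]]
```

View pics/d2.png

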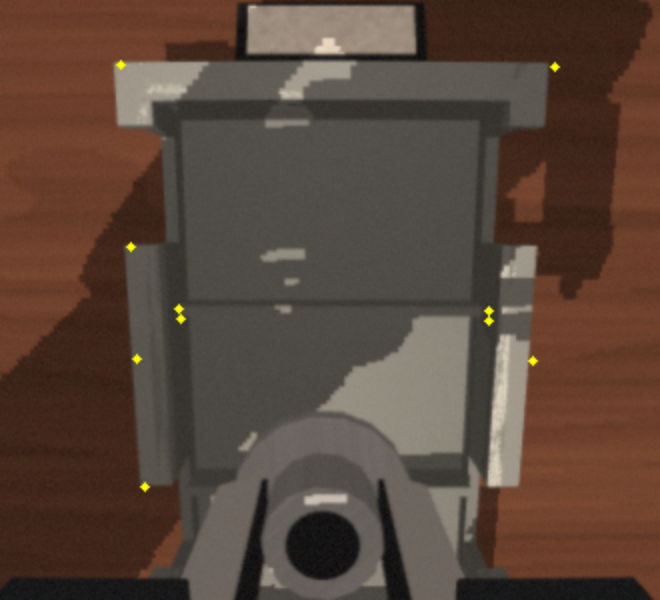

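Emit:
arm_command(
  series="0 0.004 -0.004 0.004 0.03 0 0; 0 0 0 0 0.03 0 0; 0 0 0 0 0.025 0 0; 0 0 0 0 0 0 0; 0 0 0 0 0 0 0",
)

```text
time: 6.4
tool_pos: [0.4876, -0.3447, 0.0501]
ee_rot: [-1.567, -0.005, -1.564]
wrist_force: [-0.1, -0.3, -0.8]
width: 0.0296
```

```bash
python3 -c "
from h import *
to(.485,-.346,.0175,-1.569)
"
```

```text
t 6.4 P [ 0.4876 -0.3447  0.0501] rpy [-1.5671 -0.0047 -1.5642] F [-0.1 -0.3 -0.8] w 0.0296
 turn [-0.0038  0.0048  0.0047] shift(now) [ 0.0012  0.0325 -0.0027] shift(after turn) [ 0.0013  0.0326 -0.0026]
```

Emit:
arm_command(
  series="-0.004 0.005 0.005 0.001 0.018 -0.003 0; 0 0 0 0 0.01 0 0; 0 0 0 0 0 0 0; 0 0 0 0 0 0 0",
)

```text
time: 6.8
tool_pos: [0.4865, -0.3471, 0.024]
ee_rot: [-1.566, -0.004, -1.569]
wrist_force: [-0.1, 0.5, -1.6]
width: 0.0296
```

```bash
python3 -c "
from h import *
to(.485,-.346,.0175,-1.569)
"
```

```text
t 6.8 P [ 0.4865 -0.3471  0.024 ] rpy [-1.5664 -0.0037 -1.5689] F [-0.1  0.5 -1.6] w 0.0296
 turn [-0.0044  0.0001  0.0037] shift(now) [-0.0012  0.0065 -0.0015] shift(after turn) [-0.0011  0.0065 -0.0015]
```

Emit:
arm_command(
  series="-0.004 0 0.004 -0.001 0.006 -0.001 0; 0 0 0 0 0 0 0; 0 0 0 0 0 0 0.055; 0 0 0 0 0 0 0.055; 0 0 0 0 0 0 0.055; 0 0 0 0 0 0 0.055",
)

```text
time: 7.4
tool_pos: [0.4871, -0.3476, 0.0204]
ee_rot: [-1.566, -0.003, -1.569]
wrist_force: [-0.0, 0.5, -0.4]
width: 0.0542
```

```bash
python3 -c "
from h import *
to(.445,.113,.13,-1.332)
"
```

```text
t 7.4 P [ 0.4871 -0.3476  0.0204] rpy [-1.5665 -0.0029 -1.5691] F [-0.   0.5 -0.4] w 0.0542
 turn [-0.004  -0.2371  0.0034] shift(now) [-0.4604 -0.1111 -0.0409] shift(after turn) [-0.4575 -0.1096  0.068 ]
```

Emit:
arm_command(
  series="0 0 0 0 -0.03 0 0.055; 0 0 0 0 -0.045 0 0.065; 0 0 0 0 -0.035 0 0.065; 0 0 0 -0.046 0 -0.004 0.065; 0 0 0 -0.046 0 -0.004 0.065; 0 0 0 -0.046 0 -0.004 0.065; 0 0 0 -0.046 0 -0.004 0.065; 0 0 0 -0.046 0 -0.004 0.065; 0 0 0 -0.046 0 -0.004 0.065; 0 0 0 -0.046 0 -0.004 0.065; 0 0 0 -0.046 0 -0.004 0.065; 0 0 0 -0.046 0 -0.004 0.065",
)

```text
time: 8.6
tool_pos: [0.4522, 0.0748, 0.1372]
ee_rot: [-1.553, -0.006, -1.582]
wrist_force: [0.6, 0.3, 0.3]
width: 0.0654
```

Emit:
arm_command(
  series="0 -0.12 0 -0.046 0 -0.004 0.065; 0 -0.12 0 0 0 0 0.065; 0 0 0 0 0 0 0.065; 0 0 0 0 0 0 0.065",
)

```text
time: 9.0
tool_pos: [0.4471, 0.1295, 0.1385]
ee_rot: [-1.551, -0.008, -1.325]
wrist_force: [0.2, 0.5, 0.4]
width: 0.0651
```

```bash
python3 -c "
from h import *
to(.445,.113,.13,-1.332)
p=robot.camera_params('wrist')
cv2.imwrite('pics/e1.png',robot.snapshot('wrist'))
R=Ro.from_euler('z',-.5463).as_matrix()
print(w2px(p,np.array([[0,0,32],[16,0,32],[0,16,32],[-16,0,32],[0,-16,32]])*1e-3@R.T+[.4456,.1132,0]))
"
```

```text
t 9.0 P [0.4471 0.1295 0.1385] rpy [-1.5511 -0.0081 -1.3249] F [0.2 0.5 0.4] w 0.0651
 turn [-0.0198  0.0072  0.0081] shift(now) [ 0.0154  0.0085 -0.0063] shift(after turn) [ 0.0155  0.0085 -0.006 ]
[[298.89130652 212.2095771 ]
 [312.84535772 199.01052216]
 [285.42044204 198.89049498]
 [285.17014559 225.18105894]
 [312.09732251 225.26981813]]
```

View pics/e1.png

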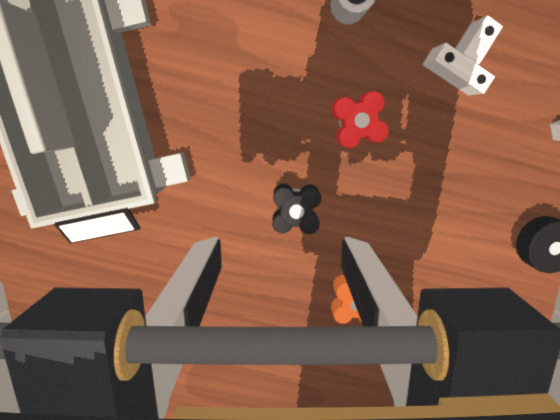

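Emit:
arm_command(
  series="-0.02 0.007 0.008 0.015 0.03 -0.006 0.065; 0 0 0 0 0.035 0 0.065; 0 0 0 0 0.03 0 0.065; 0 0 0 0 0 0 0.065; 0 0 0 0 0 0 0.065",
)

```text
time: 9.55
tool_pos: [0.4494, 0.1074, 0.044]
ee_rot: [-1.565, -0.001, -1.351]
wrist_force: [0.9, 0.1, 0.3]
width: 0.065
```

```bash
python3 -c "
from h import *
to(.445,.113,.006,-1.332)
"
```

```text
t 9.55 P [0.4494 0.1074 0.044 ] rpy [-1.5648e+00 -1.2000e-03 -1.3508e+00] F [0.9 0.1 0.3] w 0.065
 turn [-0.006  -0.0188  0.0013] shift(now) [-0.0065  0.038  -0.0033] shift(after turn) [-0.0065  0.038  -0.0029]
```

Emit:
arm_command(
  series="-0.006 -0.019 0.001 -0.0065 0.005 -0.003 0.065; 0 0 0 0 0.02 0 0.065; 0 0 0 0 0 0 0.065",
)

```text
time: 9.85
tool_pos: [0.4483, 0.1133, 0.0231]
ee_rot: [-1.563, -0.001, -1.333]
wrist_force: [-0.0, -0.0, -0.4]
width: 0.0648
```

```bash
python3 -c "
from h import *
to(.445,.113,.006,-1.332)
"
```

```text
t 9.85 P [0.4483 0.1133 0.0231] rpy [-1.5631e+00 -7.0000e-04 -1.3331e+00] F [-0.  -0.  -0.4] w 0.0648
 turn [-0.0077 -0.0011  0.0007] shift(now) [-0.0005  0.0171 -0.0034] shift(after turn) [-0.0005  0.0171 -0.0033]
```

Emit:
arm_command(
  series="-0.008 -0.001 0.001 -0.001 0.0165 -0.004 0.065; 0 0 0 0 0 0 0.065; 0 0 0 0 0 0 0; 0 0 0 0 0 0 0; 0 0 0 0 0 0 0; 0 0 0 0 0 0 0; 0 0 0 0 0 0 0; 0 0 0 0 0 0 0",
)

```text
time: 10.65
tool_pos: [0.4475, 0.1145, 0.0105]
ee_rot: [-1.563, -0.0, -1.331]
wrist_force: [-0.2, -0.5, -0.6]
width: 0.0384
```

```bash
python3 -c "
from h import *
to(.562,-.346,.13,-1.569)
"
```

```text
t 10.65 P [0.4475 0.1145 0.0105] rpy [-1.5632e+00 -3.0000e-04 -1.3310e+00] F [-0.2 -0.5 -0.6] w 0.0384
 turn [-0.0076  0.238  -0.0006] shift(now) [ 0.4746 -0.1194  0.0028] shift(after turn) [ 0.4607 -0.1195  0.1137]
```

Emit:
arm_command(
  series="0 0 0 0 -0.02 0 0; 0 0 0 0 -0.04 0 0; 0 0 0 0 -0.045 0 0; 0 0 0 0.03 -0.015 0 0; 0 0 0 0.045 0 0 0; 0 0 0 0.045 0 0 0; 0 0 0 0.045 0 0 0; 0 0 0 0.045 0 0 0; 0 0 0 0.045 0 0 0; 0 0 0 0.045 0 0 0; 0 0 0 0.045 0 0 0; 0 0 0 0.045 0 0 0",
)

```text
time: 11.85
tool_pos: [0.5427, -0.2734, 0.1354]
ee_rot: [-1.562, -0.0, -1.32]
wrist_force: [0.5, 0.6, -0.7]
width: 0.0384
```

Emit:
arm_command(
  series="0 0 0 0.045 0 0 0; 0 0.12 0 0.02 0 0 0; 0 0.12 0 0 0 0 0; 0 0 0 0 0 0 0; 0 0 0 0 0 0 0",
)

```text
time: 12.35
tool_pos: [0.5579, -0.3467, 0.1312]
ee_rot: [-1.566, 0.003, -1.574]
wrist_force: [-0.0, 0.2, 1.0]
width: 0.0386
```

```bash
python3 -c "
from h import *
to(.562,-.346,.10,-1.569)
p=robot.camera_params('wrist')
im=robot.snapshot('wrist')
M=np.array([[125,72.5,56],[125,-72.5,56],[113,60.5,56],[113,-60.5,56],[40,-60.5,33],[40,60.5,33],[36,60.5,33],[36,-60.5,33],[25,72.5,56],[-25,72.5,56],[65,72.5,56],[25,-72.5,56]])*1e-3+[.4851,-.3468,0]
u=w2px(p,M)
for a in u: cv2.circle(im,tuple(int(v) for v in a),2,(0,255,255),-1)
cv2.imwrite('pics/f1.png',im)
"
```

```text
t 12.35 P [ 0.5579 -0.3467  0.1312] rpy [-1.5658  0.0028 -1.5743] F [-0.   0.2  1. ] w 0.0386
 turn [-0.005  -0.0053 -0.0028] shift(now) [-0.0006  0.0312  0.0039] shift(after turn) [-0.0007  0.0312  0.0041]
```

View pics/f1.png

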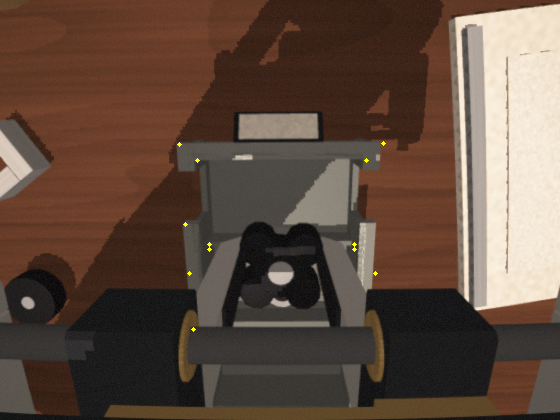

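Emit:
arm_command(
  series="-0.005 -0.005 -0.003 0 0.03 0.003 0; 0 0 0 0 0.03 0 0; 0 0 0 0 0.025 0 0; 0 0 0 0 0 0 0; 0 0 0 0 0 0 0",
)

```text
time: 12.9
tool_pos: [0.5632, -0.3433, 0.0479]
ee_rot: [-1.566, -0.003, -1.556]
wrist_force: [0.6, -0.8, 0.6]
width: 0.0379
```

```bash
python3 -c "
from h import *
to(.562,-.346,.0165,-1.569)
"
```

```text
t 12.9 P [ 0.5632 -0.3433  0.0479] rpy [-1.566  -0.0034 -1.5562] F [ 0.6 -0.8  0.6] w 0.0379
 turn [-0.0048  0.0128  0.0033] shift(now) [ 0.0026  0.0314 -0.0014] shift(after turn) [ 0.0027  0.0314 -0.0012]
```

Emit:
arm_command(
  series="-0.005 0.013 0.003 0.003 0.016 -0.002 0; 0 0 0 0 0.01 0 0; 0 0 0 0 0 0 0; 0 0 0 0 0 0 0",
)

```text
time: 13.3
tool_pos: [0.5633, -0.3475, 0.0244]
ee_rot: [-1.566, -0.004, -1.568]
wrist_force: [-0.1, 0.1, -0.3]
width: 0.038
```

```bash
python3 -c "
from h import *
to(.562,-.346,.0165,-1.569)
"
```

```text
t 13.3 P [ 0.5633 -0.3475  0.0244] rpy [-1.5659 -0.0043 -1.5682] F [-0.1  0.1 -0.3] w 0.038
 turn [-0.0049  0.0008  0.0043] shift(now) [-0.0016  0.0079 -0.0013] shift(after turn) [-0.0015  0.0079 -0.0013]
```

Emit:
arm_command(
  series="-0.005 0 0.004 -0.001 0.009 -0.001 0; 0 0 0 0 0 0 0; 0 0 0 0 0 0 0",
)

```text
time: 13.6
tool_pos: [0.5633, -0.3474, 0.0165]
ee_rot: [-1.568, -0.002, -1.568]
wrist_force: [-0.8, -0.5, -1.5]
width: 0.0385
```

```bash
python3 -c "
from h import *
to(.562,-.346,.0165,-1.569)
"
```

```text
t 13.6 P [ 0.5633 -0.3474  0.0165] rpy [-1.5685 -0.0019 -1.5683] F [-0.8 -0.5 -1.5] w 0.0385
 turn [-0.0023  0.0007  0.0019] shift(now) [-0.0014 -0.     -0.0013] shift(after turn) [-0.0014  0.     -0.0013]
```

Emit:
arm_command(
  series="0 0 0 0 0 0 0.06; 0 0 0 0 0 0 0.06; 0 0 0 0 0 0 0.06; 0 0 0 0 0 0 0.06; 0 0 0 0 -0.03 0 0.06; 0 0 0 0 -0.045 0 0.05; 0 0 0 0 -0.035 0 0.05; 0 0 0 -0.046 0 0.009 0.05; 0 0 0 -0.046 0 0.009 0.05; 0 0 0 -0.046 0 0.009 0.05; 0 0 0 -0.046 0 0.009 0.05; 0 0 0 -0.046 0 0.009 0.05",
)

```text
time: 14.8
tool_pos: [0.6092, -0.1177, 0.1326]
ee_rot: [-1.564, -0.005, -1.582]
wrist_force: [0.5, -0.2, 0.3]
width: 0.0501
```

Emit:
arm_command(
  series="0 -0.127 0 0 0 0 0.05; 0 -0.127 0 0 0 0 0.05; 0 -0.127 0 0 0 0 0.05; 0 -0.127 0 0 0 0 0.05; 0 -0.127 0 0 0 0 0.05; 0 0 0 0 0 0 0.05; 0 0 0 0 0 0 0.05",
)

```text
time: 15.5
tool_pos: [0.6108, -0.1075, 0.1345]
ee_rot: [-1.564, -0.008, -0.911]
wrist_force: [-0.1, -0.5, 0.2]
width: 0.0499
```

```bash
python3 -c "
from h import *
to(.610,-.116,.1,-.933)
p=robot.camera_params('wrist')
im=robot.snapshot('wrist')
R=Ro.from_euler('z',.6374).as_matrix()
u=w2px(p,np.array([[-25,-25,26],[25,-25,26],[25,-9,26],[-9,25,26],[-25,25,26],[-9,-9,26]])*1e-3@R.T+[.5935,-.107,0])
print(u.round(0).tolist())
for a in u: cv2.circle(im,tuple(int(v) for v in a),2,(0,0,255),-1)
cv2.imwrite('pics/g1.png',im)
"
```

```text
t 15.5 P [ 0.6108 -0.1075  0.1345] rpy [-1.5642 -0.0085 -0.9111] F [-0.1 -0.5  0.2] w 0.0499
 turn [-0.0067  0.0219  0.0084] shift(now) [ 0.0059  0.0346 -0.0061] shift(after turn) [ 0.0064  0.0345 -0.0057]
[[296.0, 248.0], [298.0, 191.0], [278.0, 190.0], [237.0, 229.0], [238.0, 247.0], [278.0, 230.0]]
```

View pics/g1.png

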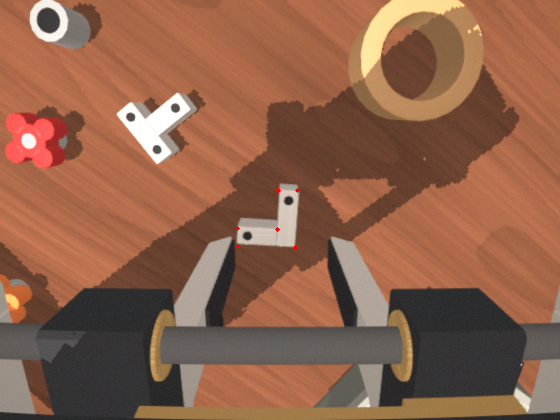

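Emit:
arm_command(
  series="-0.007 0.022 0.008 0.006 0.03 -0.006 0.05; 0 0 0 0 0.03 0 0.05; 0 0 0 0 0.03 0 0.05; 0 0 0 0 0 0 0.05; 0 0 0 0 0 0 0.05",
)

```text
time: 16.05
tool_pos: [0.6123, -0.1174, 0.0455]
ee_rot: [-1.567, -0.005, -0.943]
wrist_force: [0.5, 0.4, -0.1]
width: 0.0502
```

```bash
python3 -c "
from h import *
to(.610,-.116,.005,-.933)
"
```

```text
t 16.05 P [ 0.6123 -0.1174  0.0455] rpy [-1.5672 -0.0055 -0.9428] F [ 0.5  0.4 -0.1] w 0.0502
 turn [-0.0036 -0.0098  0.0055] shift(now) [-0.0027  0.0405 -0.0012] shift(after turn) [-0.0025  0.0405 -0.001 ]
```

Emit:
arm_command(
  series="-0.004 -0.01 0.005 -0.002 0.015 -0.001 0.05; 0 0 0 0 0.015 0 0.05; 0 0 0 0 0 0 0.05; 0 0 0 0 0 0 0.05",
)

```text
time: 16.45
tool_pos: [0.613, -0.117, 0.0177]
ee_rot: [-1.567, -0.006, -0.933]
wrist_force: [-0.5, -0.1, 0.6]
width: 0.0504
```

```bash
python3 -c "
from h import *
to(.610,-.116,.005,-.933)
"
```

```text
t 16.45 P [ 0.613  -0.117   0.0177] rpy [-1.5671 -0.0057 -0.933 ] F [-0.5 -0.1  0.6] w 0.0504
 turn [-0.0037  0.      0.0057] shift(now) [-0.0027  0.0127 -0.0019] shift(after turn) [-0.0026  0.0127 -0.0018]
```

Emit:
arm_command(
  series="-0.004 0 0.006 -0.003 0.013 -0.002 0.05; 0 0 0 0 0 0 0.05; 0 0 0 0 0 0 0; 0 0 0 0 0 0 0; 0 0 0 0 0 0 0; 0 0 0 0 0 0 0; 0 0 0 0 0 0 0; 0 0 0 0 0 0 0; 0 0 0 0 0 0 0",
)

```text
time: 17.35
tool_pos: [0.6107, -0.116, 0.0055]
ee_rot: [-1.569, -0.002, -0.933]
wrist_force: [0.1, -0.3, -0.3]
width: 0.0157
```

```bash
python3 -c "
from h import *
to(.418,-.358,.13,-1.569)
"
```

```text
t 17.35 P [ 0.6107 -0.116   0.0055] rpy [-1.5694 -0.0018 -0.9331] F [ 0.1 -0.3 -0.3] w 0.0157
 turn [-0.0019  0.6359  0.0013] shift(now) [ 0.08   -0.1248 -0.2987] shift(after turn) [ 0.2417 -0.1245 -0.1931]
```

Emit:
arm_command(
  series="0 0 0 0 -0.02 0 0; 0 0 0 0 -0.04 0 0; 0 0 0 0 -0.045 0 0; 0 0 0 0 -0.02 0 0; 0 0 0 0.01 0 -0.037 0; 0 0 0 0.01 0 -0.037 0; 0 0 0 0.01 0 -0.037 0; 0 0 0 0.01 0 -0.037 0; 0 0 0 0.01 0 -0.037 0; 0 0 0 0.01 0 -0.037 0; 0 0 0 0.01 0 -0.037 0; 0 0 0 0.01 0 -0.037 0",
)

```text
time: 18.55
tool_pos: [0.4165, -0.3606, 0.1342]
ee_rot: [-1.57, -0.002, -0.922]
wrist_force: [0.5, -0.5, -0.7]
width: 0.0155
```

Emit:
arm_command(
  series="0 0.127 0 0 0 0 0; 0 0.127 0 0 0 0 0; 0 0.127 0 0 0 0 0; 0 0.127 0 0 0 0 0; 0 0.127 0 0 0 0 0; 0 0 0 0 0 0 0; 0 0 0 0 0 0 0",
)

```text
time: 19.25
tool_pos: [0.4108, -0.3658, 0.1334]
ee_rot: [-1.571, -0.001, -1.59]
wrist_force: [-0.7, -0.7, -0.1]
width: 0.016
```

```bash
python3 -c "
from h import *
to(.416,-.358,.1,-1.569)
cv2.imwrite('pics/i1.png',robot.snapshot('wrist'))
"
```

```text
t 19.25 P [ 0.4108 -0.3658  0.1334] rpy [-1.5712e+00 -1.2000e-03 -1.5904e+00] F [-0.7 -0.7 -0.1] w 0.016
 turn [ 0.0004 -0.0214  0.0012] shift(now) [-0.008   0.0334  0.0051] shift(after turn) [-0.0078  0.0334  0.0052]
```

View pics/i1.png

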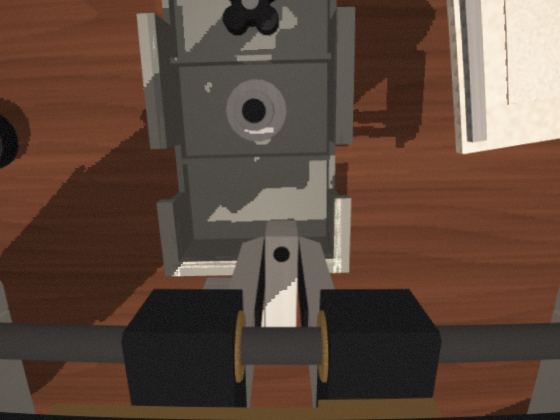

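Emit:
arm_command(
  series="0 -0.021 0.001 -0.008 0.025 0.005 0; 0 0 0 0 0.025 0 0; 0 0 0 0 0.02 0 0; 0 0 0 0 0 0 0; 0 0 0 0 0 0 0",
)

```text
time: 19.8
tool_pos: [0.4174, -0.3585, 0.0634]
ee_rot: [-1.568, -0.003, -1.56]
wrist_force: [0.1, -0.9, -0.8]
width: 0.0154
```

```bash
python3 -c "
from h import *
to(.416,-.358,.0115,-1.569)
"
```

```text
t 19.8 P [ 0.4174 -0.3585  0.0634] rpy [-1.5682 -0.0033 -1.56  ] F [ 0.1 -0.9 -0.8] w 0.0154
 turn [-0.0027  0.0091  0.0033] shift(now) [-0.0007  0.0519 -0.0015] shift(after turn) [-0.0006  0.0519 -0.0014]
```

Emit:
arm_command(
  series="-0.003 0.009 0.003 -0.001 0.022 -0.001 0; 0 0 0 0 0.022 0 0; 0 0 0 0 0 0 0; 0 0 0 0 0 0 0",
)

```text
time: 20.2
tool_pos: [0.4197, -0.361, 0.0252]
ee_rot: [-1.564, -0.008, -1.567]
wrist_force: [0.3, -0.5, 0.6]
width: 0.0156
```

```bash
python3 -c "
from h import *
to(.416,-.358,.0115,-1.569)
"
```

```text
t 20.2 P [ 0.4197 -0.361   0.0252] rpy [-1.5638 -0.0082 -1.5667] F [ 0.3 -0.5  0.6] w 0.0156
 turn [-0.0071  0.0023  0.0082] shift(now) [-0.0032  0.0137 -0.0037] shift(after turn) [-0.003   0.0137 -0.0037]
```

Emit:
arm_command(
  series="-0.007 0.002 0.008 -0.003 0.014 -0.004 0; 0 0 0 0 0 0 0; 0 0 0 0 0 0 0",
)

```text
time: 20.5
tool_pos: [0.4172, -0.3599, 0.0142]
ee_rot: [-1.567, -0.004, -1.568]
wrist_force: [-0.4, 0.4, -1.0]
width: 0.0158
```

```bash
python3 -c "
from h import *
to(.416,-.358,.0115,-1.569)
"
```

```text
t 20.5 P [ 0.4172 -0.3599  0.0142] rpy [-1.5668 -0.0043 -1.5684] F [-0.4  0.4 -1. ] w 0.0158
 turn [-0.004   0.0006  0.0043] shift(now) [-0.0019  0.0027 -0.0012] shift(after turn) [-0.0019  0.0027 -0.0012]
```

Emit:
arm_command(
  series="-0.004 0 0.004 -0.001 0.0025 -0.001 0; 0 0 0 0 0 0 0; 0 0 0 0 0 0 0.035; 0 0 0 0 0 0 0.035; 0 0 0 0 0 0 0.035; 0 0 0 0 0 0 0.035; 0 0 0 0 -0.03 0 0.035; 0 0 0 0 -0.045 0 0.05; 0 0 0 0 -0.045 0 0.05; 0 0 0 -0.02 -0.03 0 0.06; 0 0 0 -0.046 0 0.004 0.06; 0 0 0 -0.046 0 0.004 0.06",
)

```text
time: 21.7
tool_pos: [0.4241, -0.2487, 0.1685]
ee_rot: [-1.57, -0.001, -1.577]
wrist_force: [0.7, 0.3, 0.1]
width: 0.06
```

Emit:
arm_command(
  series="0 0 0 -0.046 0 0.005 0.06; 0 0 0 -0.046 0 0.005 0.06; 0 0 0 -0.046 0 0.005 0.06; 0 0 0 -0.046 0 0.005 0.06; 0 0 0 -0.046 0 0.005 0.06; 0 0 0 -0.046 0 0.005 0.06; 0 0 0 -0.046 0 0.005 0.06; 0 0 0 -0.046 0 0.005 0.06; 0 0 0 -0.046 0 0.005 0.06; 0 0 0 -0.046 0 0.005 0.06; 0 0 0 -0.046 0 0.005 0.06; 0 0 0 -0.046 0 0.005 0.06",
)

```text
time: 22.9
tool_pos: [0.4888, 0.3245, 0.1729]
ee_rot: [-1.554, -0.003, -1.58]
wrist_force: [-0.0, -0.6, -0.8]
width: 0.0601
```

```bash
python3 -c "
from h import *
to(.4992,.3213,.15,-1.122)
im=robot.snapshot('top')
cv2.imwrite('pics/j1.png',cv2.resize(im[165:305,370:470],None,fx=4,fy=4,interpolation=2))
cv2.imwrite('pics/j2.png',im)
"
```

```text
t 22.9 P [0.4888 0.3245 0.1729] rpy [-1.5543 -0.0032 -1.5803] F [-0.  -0.6 -0.8] w 0.0601
 turn [-0.0154 -0.4583  0.007 ] shift(now) [0.0031 0.0231 0.0101] shift(after turn) [0.0074 0.0229 0.008 ]
```

View pics/j1.png

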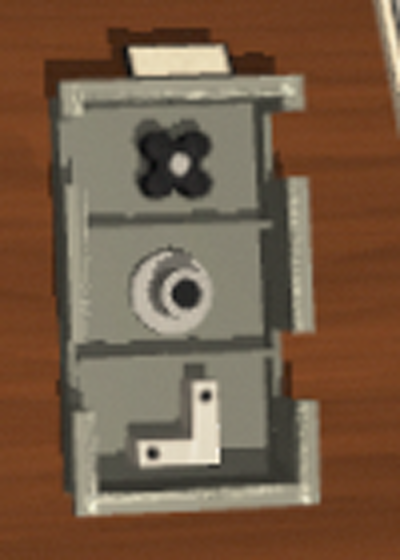

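View pics/j2.png

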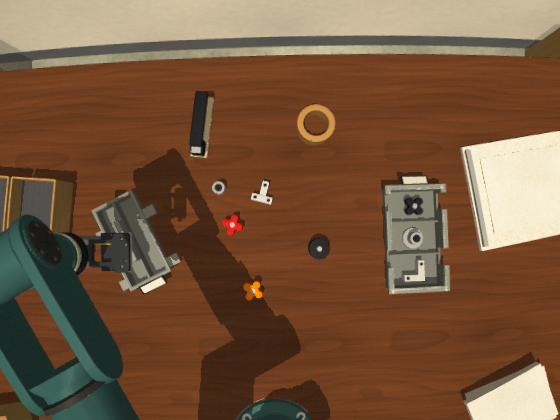

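Emit:
arm_command(
  series="0 -0.115 0 0 0 0 0.05; 0 -0.115 0 0 0 0 0.05; 0 -0.115 0 0 0 0 0.05; 0 -0.113 0 0 0 0 0.05; 0 0 0 0 0 0 0.05; 0 0 0 0 0 0 0.05",
)

```text
time: 23.55
tool_pos: [0.4869, 0.3355, 0.1696]
ee_rot: [-1.559, -0.004, -1.093]
wrist_force: [-0.3, -0.2, 0.4]
width: 0.0496
```

```bash
python3 -c "
from h import *
pt=robot.camera_params('top')
c=lambda u,v,l:[(u+(x+.5)/4-.5,v+(y+.5)/4-.5) for x,y in l]
print('bracket corner (-25,-25)',px2w(pt,c(370,165,[(221,465)]),.031)-[.4851,-.3463,0])
print('bush top',px2w(pt,c(370,165,[(186,293)]),.039)-[.4851,-.3463,0])
print('knob top',px2w(pt,c(370,165,[(180,163)]),.037)-[.4851,-.3463,0])
to(.4992,.3213,.15,-1.122)
p=robot.camera_params('wrist')
im=robot.snapshot('wrist')
R=Ro.from_euler('z',-2.6926).as_matrix()
M=np.array([[-106,-54,42],[-106,54,42],[106,54,42],[106,-54,42],[50,6,80],[50,-6,80],[-50,6,80],[-50,-6,80]])*1e-3@R.T+[.4992,.3213,0]
u=w2px(p,M);print(u.round(0).tolist())
for a in u: cv2.circle(im,tuple(int(v) for v in a),3,(0,0,255),-1)
cv2.imwrite('pics/k1.png',im)
"
```

```text
bracket corner (-25,-25) [[-0.10296489 -0.02308828  0.031     ]]
bush top [[ 9.26193441e-05 -2.34836420e-03  3.90000000e-02]]
knob top [[ 0.07673524 -0.00248503  0.037     ]]
t 23.55 P [0.4869 0.3355 0.1696] rpy [-1.5591 -0.0041 -1.0931] F [-0.3 -0.2  0.4] w 0.0496
 turn [-0.0118  0.029   0.0039] shift(now) [0.0182 0.0198 0.0042] shift(after turn) [0.0181 0.0196 0.0049]
[[240.0, 65.0], [372.0, 70.0], [353.0, 303.0], [240.0, 301.0], [309.0, 264.0], [294.0, 264.0], [315.0, 140.0], [299.0, 140.0]]
```

View pics/k1.png

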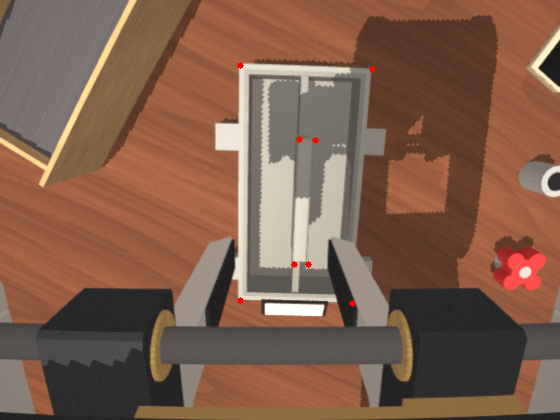

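Emit:
arm_command(
  series="-0.012 0.029 0.004 0.018 0.02 0.004 0.05; 0 0 0 0 0.025 0 0.05; 0 0 0 0 0 0 0.05; 0 0 0 0 0 0 0.05",
)

```text
time: 24.0
tool_pos: [0.5004, 0.321, 0.1261]
ee_rot: [-1.567, 0.0, -1.129]
wrist_force: [-0.8, -0.0, -0.7]
width: 0.05
```

```bash
python3 -c "
from h import *
to(.4992,.3213,.047,-1.122)
"
```

```text
t 24.0 P [0.5004 0.321  0.1261] rpy [-1.5672e+00  3.0000e-04 -1.1288e+00] F [-0.8 -0.  -0.7] w 0.05
 turn [-0.0036 -0.0068 -0.0003] shift(now) [-0.0008  0.0791 -0.0013] shift(after turn) [-0.0008  0.0791 -0.001 ]
```

Emit:
arm_command(
  series="-0.003 -0.007 0 -0.001 0.025 -0.001 0.05; 0 0 0 0 0.025 0 0.05; 0 0 0 0 0.012 0 0.05; 0 0 0 0 0 0 0.05; 0 0 0 0 0 0 0.05",
)

```text
time: 24.5
tool_pos: [0.5028, 0.3241, 0.0704]
ee_rot: [-1.558, 0.001, -1.123]
wrist_force: [0.0, 0.4, 0.2]
width: 0.0499
```

```bash
python3 -c "
from h import *
to(.4992,.3213,.047,-1.122)
"
```

```text
t 24.5 P [0.5028 0.3241 0.0704] rpy [-1.5580e+00  7.0000e-04 -1.1231e+00] F [0.  0.4 0.2] w 0.0499
 turn [-0.0128 -0.0011 -0.0007] shift(now) [ 0.001   0.0234 -0.0048] shift(after turn) [ 0.0009  0.0234 -0.0045]
```

Emit:
arm_command(
  series="-0.013 -0.001 -0.001 0.001 0.018 -0.005 0.05; 0 0 0 0 0 0 0.05",
)

```text
time: 24.7
tool_pos: [0.4999, 0.3217, 0.0539]
ee_rot: [-1.568, -0.0, -1.122]
wrist_force: [0.1, 0.4, -1.1]
width: 0.0498
```

```bash
python3 -c "
from h import *
to(.4992,.3213,.047,-1.122)
"
```

```text
t 24.7 P [0.4999 0.3217 0.0539] rpy [-1.5676e+00 -3.0000e-04 -1.1220e+00] F [ 0.1  0.4 -1.1] w 0.0498
 turn [-0.0032  0.      0.0003] shift(now) [ 0.0001  0.0069 -0.0009] shift(after turn) [ 0.0001  0.0069 -0.0009]
```

Emit:
arm_command(
  series="-0.003 0 0 0 0.007 -0.001 0.05; 0 0 0 0 0 0 0.05; 0 0 0 0 0 0 0; 0 0 0 0 0 0 0; 0 0 0 0 0 0 0; 0 0 0 0 0 0 0; 0 0 0 0 0 0 0; 0 0 0 0 0 0 0; 0 0 0 0 0 0 0",
)

```text
time: 25.6
tool_pos: [0.4999, 0.3221, 0.0479]
ee_rot: [-1.568, 0.0, -1.122]
wrist_force: [0.7, -0.1, 0.5]
width: 0.0121
```

```bash
python3 -c "
from h import *
to(.4992,.3213,.15,-1.122)
"
```

```text
t 25.6 P [0.4999 0.3221 0.0479] rpy [-1.5677e+00  4.0000e-04 -1.1222e+00] F [ 0.7 -0.1  0.5] w 0.0121
 turn [-0.0031 -0.0002 -0.0004] shift(now) [ 0.0003 -0.1021 -0.0007] shift(after turn) [ 0.0004 -0.1021 -0.001 ]
```

Emit:
arm_command(
  series="0 0 0 0 -0.01 0 0; 0 0 0 0 -0.02 0 0; 0 0 0 0 -0.025 0 0; 0 0 0 0 -0.03 0 0; 0 0 0 0 -0.03 0 0; 0 0 0 0 -0.03 0 0; 0 0 0 0 -0.02 0 0; 0 0 0 0 0 0 0; 0 0 0 0 0 0 0",
)

```text
time: 26.5
tool_pos: [0.4956, 0.319, 0.2128]
ee_rot: [-1.586, -0.002, -1.122]
wrist_force: [-0.1, 0.8, -4.2]
width: 0.0118
```

```bash
python3 -c "
from h import *
to(.485,-.346,.2,-1.569)
cv2.imwrite('pics/l1.png',robot.snapshot('scene'))
"
```

```text
t 26.5 P [0.4956 0.319  0.2128] rpy [-1.5862e+00 -1.5000e-03 -1.1223e+00] F [-0.1  0.8 -4.2] w 0.0118
 turn [0.0148 0.4467 0.005 ] shift(now) [ 0.5946  0.0183 -0.2976] shift(after turn) [ 0.6649  0.0128 -0.0118]
```

View pics/l1.png

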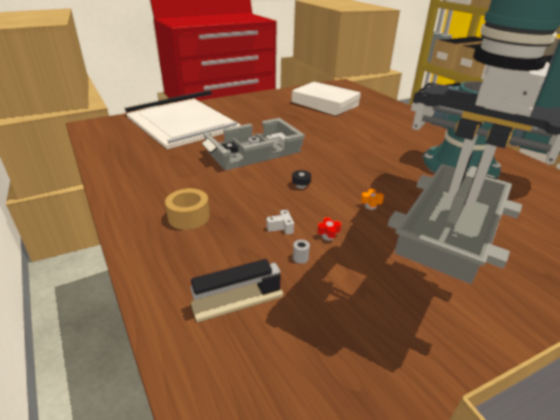

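Emit:
arm_command(
  series="0.004 0.09 0.001 0 0 0 0; 0.004 0.09 0.001 0 0 0 0; 0.004 0.09 0.001 0 0 0 0; 0.003 0.09 0.001 0 0 0 0; 0 0.087 0.001 0 0 0 0; 0 0 0 0 0 0 0",
)

```text
time: 27.15
tool_pos: [0.4903, 0.3161, 0.1986]
ee_rot: [-1.591, -0.01, -1.587]
wrist_force: [-0.2, 0.5, -3.6]
width: 0.0118
```

```bash
python3 -c "
from h import *
to(.485,-.346,.2,-1.569)
"
```

```text
t 27.15 P [0.4903 0.3161 0.1986] rpy [-1.5913 -0.0104 -1.5867] F [-0.2  0.5 -3.6] w 0.0118
 turn [ 0.0206 -0.0178  0.0102] shift(now) [0.662  0.0054 0.0054] shift(after turn) [ 0.6621 -0.0014 -0.0065]
```

Emit:
arm_command(
  series="0.02 -0.018 0.01 0.02 -0.005 -0.001 0; 0 0 0 0.035 -0.002 -0.001 0; 0 0 0 0.04 -0.002 -0.001 0; 0 0 0 0.04 0 -0.001 0; 0 0 0 0.04 0 -0.001 0; 0 0 0 0.04 0 0 0; 0 0 0 0.04 0 0 0; 0 0 0 0.04 0 0 0; 0 0 0 0.04 0 0 0; 0 0 0 0.04 0 0 0; 0 0 0 0.04 0 0 0; 0 0 0 0.04 0 0 0",
)

```text
time: 28.35
tool_pos: [0.485, -0.1504, 0.1905]
ee_rot: [-1.598, 0.0, -1.53]
wrist_force: [0.9, -0.0, -3.1]
width: 0.0119
```

```bash
python3 -c "
from h import *
to(.485,-.346,.2,-1.569)
"
```

```text
t 28.35 P [ 0.485  -0.1504  0.1905] rpy [-1.5980e+00  3.0000e-04 -1.5298e+00] F [ 0.9 -0.  -3.1] w 0.0119
 turn [0.0272 0.0392 0.0002] shift(now) [ 0.1954 -0.0093 -0.0082] shift(after turn) [ 0.1956 -0.0095 -0.0003]
```

Emit:
arm_command(
  series="0.027 0.039 0 0.03 -0.009 0 0; 0 0 0 0.035 -0.002 0 0; 0 0 0 0.035 -0.001 0 0; 0 0 0 0.035 0 0 0; 0 0 0 0.03 0 0 0; 0 0 0 0.02 0 0 0; 0 0 0 0 0 0 0; 0 0 0 0 0 0 0; 0 0 0 0 0 0 0",
)

```text
time: 29.25
tool_pos: [0.4801, -0.3452, 0.1885]
ee_rot: [-1.588, 0.013, -1.562]
wrist_force: [-0.0, 0.5, -4.6]
width: 0.0118
```

```bash
python3 -c "
from h import *
to(.485,-.346,.2,-1.569)
"
```

```text
t 29.25 P [ 0.4801 -0.3452  0.1885] rpy [-1.5883  0.0126 -1.5619] F [-0.   0.5 -4.6] w 0.0118
 turn [ 0.0175  0.0072 -0.0125] shift(now) [ 0.0007 -0.0116  0.0046] shift(after turn) [ 0.0008 -0.0115  0.0049]
```

Emit:
arm_command(
  series="0.017 0.007 -0.012 0.001 0.015 0.005 0; 0 0 0 0 0.015 0 0; 0 0 0 0 0.015 0 0; 0 0 0 0 0 0 0; 0 0 0 0 0 0 0",
)

```text
time: 29.75
tool_pos: [0.4853, -0.3404, 0.1412]
ee_rot: [-1.572, 0.003, -1.56]
wrist_force: [-0.1, -0.4, -4.1]
width: 0.0117
```

```bash
python3 -c "
from h import *
to(.485,-.346,.1,-1.569)
"
```

```text
t 29.75 P [ 0.4853 -0.3404  0.1412] rpy [-1.5724  0.0029 -1.5604] F [-0.1 -0.4 -4.1] w 0.0117
 turn [ 0.0016  0.0086 -0.0029] shift(now) [ 0.0057  0.0412 -0.0003] shift(after turn) [ 0.0056  0.0412 -0.0003]
```

Emit:
arm_command(
  series="0.002 0.009 -0.003 0.0055 0 0 0; 0 0 0 0 0 0 0; 0 0 0 0 0 0 0",
)

```text
time: 30.05
tool_pos: [0.4861, -0.3463, 0.1432]
ee_rot: [-1.568, -0.002, -1.569]
wrist_force: [-0.3, -0.8, -3.1]
width: 0.0118
```

```bash
python3 -c "
from h import *
to(.485,-.346,.1,-1.569)
p=robot.camera_params('wrist')
im=robot.snapshot('wrist')
L=np.array([.4851,-.3463,0])
M=np.array([[125,72.5,56],[125,-72.5,56],[25,72.5,56],[-25,72.5,56],[25,-72.5,56],[-25,-72.5,56],[65,72.5,56]])*1e-3+L
for a in w2px(p,M): cv2.circle(im,tuple(int(v) for v in a),3,(0,0,255),-1)
P=robot.get_obs()['tool_pos']; U=np.array([P[0],P[1],P[2]-.048])
R=np.diag([-1,-1,1])
M=np.array([[-106,-54,42],[-106,54,42],[106,54,42],[106,-54,42],[50,6,80],[-50,6,80],[-33,78,6],[-57,78,6],[-33,-78,6],[-57,-78,6]])*1e-3@R+U
for a in w2px(p,M): cv2.circle(im,tuple(int(v) for v in a),3,(0,255,0),-1)
cv2.imwrite('pics/m1.png',im)
im=robot.snapshot('top')
cv2.imwrite('pics/m2.png',cv2.resize(im[155:315,350:480],None,fx=4,fy=4,interpolation=2)[:600])
"
```

```text
t 30.05 P [ 0.4861 -0.3463  0.1432] rpy [-1.5683 -0.0022 -1.5689] F [-0.3 -0.8 -3.1] w 0.0118
 turn [-0.0025  0.0001  0.0022] shift(now) [-0.0004  0.0432 -0.0013] shift(after turn) [-0.0003  0.0432 -0.0011]
```

View pics/m1.png

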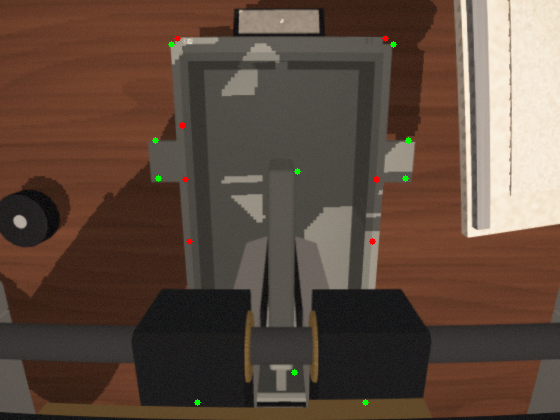

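View pics/m2.png

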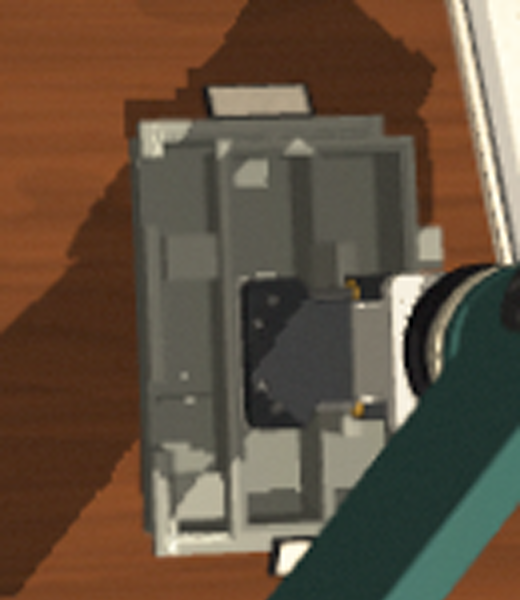

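```bash
python3 -c "
from h import *
p=robot.camera_params('top')
c=lambda u,v,l:[(u+(x+.5)/4-.5,v+(y+.5)/4-.5) for x,y in l]
w=px2w(p,c(350,155,[(218,140),(415,135)]),.137);print(w, w.mean(0)-[.106,0,0])
to(.485,-.346,.1,-1.569)
"
```

```text
[[ 0.59225216 -0.29415082  0.137     ]
 [ 0.59222297 -0.40362539  0.137     ]] [ 0.48623757 -0.34888811  0.137     ]
t 30.15 P [ 0.4862 -0.3464  0.1432] rpy [-1.5682 -0.0024 -1.569 ] F [ 0.1 -0.9 -3.3] w 0.012
 turn [-0.0026  0.      0.0024] shift(now) [-0.0005  0.0432 -0.0013] shift(after turn) [-0.0004  0.0432 -0.0012]
```

Emit:
arm_command(
  series="-0.003 0 0.002 -0.0015 0.012 -0.001 0; 0 0 0 0 0.012 0 0; 0 0 0 0 0 0 0; 0 0 0 0 0 0 0",
)

```text
time: 30.55
tool_pos: [0.4848, -0.3447, 0.1167]
ee_rot: [-1.572, 0.0, -1.569]
wrist_force: [0.3, -0.4, -3.2]
width: 0.0114
```

```bash
python3 -c "
from h import *
to(.485,-.345,.098,-1.569)
"
```

```text
t 30.55 P [ 0.4848 -0.3447  0.1167] rpy [-1.5720e+00  3.0000e-04 -1.5692e+00] F [ 0.3 -0.4 -3.2] w 0.0114
 turn [ 0.0012 -0.0002 -0.0003] shift(now) [0.0003 0.0187 0.0002] shift(after turn) [0.0003 0.0187 0.0002]
```

Emit:
arm_command(
  series="0.001 0 0 0 0.008 0 0; 0 0 0 0 0.004 0 0; 0 0 0 0 0 0 0; 0 0 0 0 0 0 0",
)

```text
time: 30.95
tool_pos: [0.4846, -0.3446, 0.1031]
ee_rot: [-1.572, 0.001, -1.569]
wrist_force: [-0.5, -0.4, -3.3]
width: 0.0119
```

```bash
python3 -c "
from h import *
to(.485,-.345,.098,-1.569)
"
```

```text
t 30.95 P [ 0.4846 -0.3446  0.1031] rpy [-1.5716e+00  9.0000e-04 -1.5692e+00] F [-0.5 -0.4 -3.3] w 0.0119
 turn [ 0.0008 -0.0002 -0.0009] shift(now) [0.0005 0.0051 0.0004] shift(after turn) [0.0005 0.0051 0.0004]
```

Emit:
arm_command(
  series="0.001 0 0 0 0.003 0 0; 0 0 0 0 0 0 0; 0 0 0 0 0.001 0 0; 0 0 0 0 0 0 0",
)

```text
time: 31.35
tool_pos: [0.485, -0.3449, 0.0997]
ee_rot: [-1.569, -0.0, -1.569]
wrist_force: [-0.1, 0.0, -3.1]
width: 0.0114
```

```bash
python3 -c "
from h import *
to(.485,-.345,.098,-1.569)
"
```

```text
t 31.35 P [ 0.485  -0.3449  0.0997] rpy [-1.5693e+00 -1.0000e-04 -1.5691e+00] F [-0.1  0.  -3.1] w 0.0114
 turn [-0.0015 -0.0001  0.0001] shift(now) [ 0.0001  0.0017 -0.    ] shift(after turn) [ 0.0001  0.0017 -0.    ]
```

Emit:
arm_command(
  series="0 0 0 0 0.002 0 0; 0 0 0 0 0.001 0 0; 0 0 0 0 0 0 0",
)

```text
time: 31.65
tool_pos: [0.4855, -0.3453, 0.0981]
ee_rot: [-1.568, -0.002, -1.569]
wrist_force: [-0.6, 0.7, -2.8]
width: 0.012
```

```bash
python3 -c "
from h import *
to(.485,-.345,.098,-1.569)
"
```

```text
t 31.65 P [ 0.4855 -0.3453  0.0981] rpy [-1.5677e+00 -1.5000e-03 -1.5691e+00] F [-0.6  0.7 -2.8] w 0.012
 turn [-0.0031 -0.0001  0.0015] shift(now) [-0.0003  0.0001 -0.0005] shift(after turn) [-0.0003  0.0001 -0.0005]
```

Emit:
arm_command(
  series="-0.003 0 0.001 0 0.002 -0.0005 0; 0 0 0 0 0.001 0 0; 0 0 0 0 0 0 0",
)

```text
time: 31.95
tool_pos: [0.4857, -0.3455, 0.098]
ee_rot: [-1.568, -0.002, -1.569]
wrist_force: [-0.4, 0.4, -2.9]
width: 0.0118
```

```bash
python3 -c "
from h import *
to(.485,-.345,.098,-1.569)
robot.snapshot('wrist');print(robot.get_obs()['wrist_force']);robot.snapshot('wrist');print(robot.get_obs()['wrist_force'])
"
```

```text
t 31.95 P [ 0.4857 -0.3455  0.098 ] rpy [-1.568  -0.0018 -1.569 ] F [-0.4  0.4 -2.9] w 0.0118
 turn [-0.0028  0.      0.0018] shift(now) [-0.0005  0.     -0.0007] shift(after turn) [-0.0005  0.     -0.0007]
[-0.94613726  0.5571843   0.51389891]
[-0.97783767 -0.29958659  0.94108283]
```

Emit:
arm_command(
  series="0 0 0 0 0 0 0.04; 0 0 0 0 0 0 0.04; 0 0 0 0 0 0 0.04; 0 0 0 0 0 0 0.04; 0 0 0 0 -0.02 0 0.04; 0 0 0 0 -0.03 0 0.04; 0 0 0 0 -0.04 0 0.04; 0 0 0 -0.02 -0.03 0 0.04; 0 0 0 -0.045 0 0 0.04; 0 0 0 -0.045 0 0 0.04; 0 0 0 -0.045 0 0 0.04; 0 0 0 -0.045 0 0 0.04",
)

```text
time: 33.25
tool_pos: [0.4866, -0.1459, 0.2216]
ee_rot: [-1.564, -0.005, -1.581]
wrist_force: [1.4, 0.6, -0.3]
width: 0.0402
```

Emit:
arm_command(
  series="0 0 0 -0.045 0 0 0.04; 0 0 0 -0.045 0 0 0.04; 0 0 0 0 0 0 0.04; 0 0 0 0 0 0 0.04",
)

```text
time: 33.65
tool_pos: [0.4872, -0.0473, 0.2228]
ee_rot: [-1.559, -0.005, -1.572]
wrist_force: [-0.1, 0.4, 0.6]
width: 0.04
```

```bash
python3 -c "
from h import *
to(.485,-.345,.098,-1.569)
im=robot.snapshot('top');cv2.imwrite('pics/n1.png',im)
cv2.imwrite('pics/n2.png',cv2.resize(im[165:305,370:470],None,fx=4,fy=4,interpolation=2))
im=robot.snapshot('scene')
cv2.imwrite('pics/n3.png',cv2.resize(im[90:190,180:330],None,fx=5,fy=5,interpolation=2))
"
```

```text
t 33.65 P [ 0.4872 -0.0473  0.2228] rpy [-1.5589 -0.0046 -1.5723] F [-0.1  0.4  0.6] w 0.04
 turn [-0.0119 -0.0032  0.0046] shift(now) [ 0.2971  0.1262 -0.0032] shift(after turn) [ 0.2977  0.1248 -0.0027]
```

View pics/n1.png

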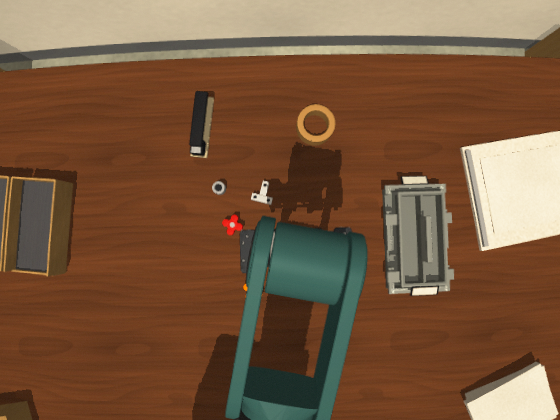

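View pics/n2.png

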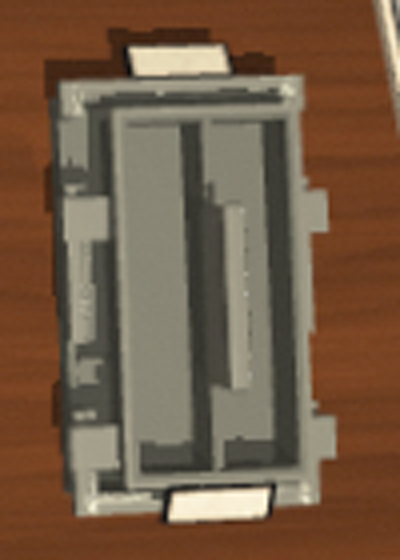

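View pics/n3.png

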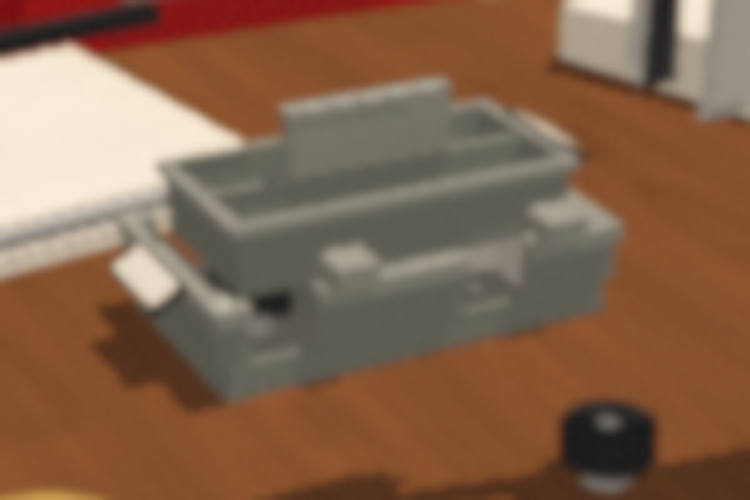

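```bash
python3 -c "
from fit import *
p=robot.camera_params('top')
c=lambda u,v,l:[(u+(x+.5)/4-.5,v+(y+.5)/4-.5) for x,y in l]
h=.092
r=fit(p,[[-.106,-.054,h],[-.106,.054,h],[.106,.054,h],[.106,-.054,h]],c(370,165,[(110,112),(300,107),(318,468),(130,488)]),[.485,-.346,3.14])
print(r[0],r[1].round(1).tolist())
robot.close_job()
"
```

```text
[ 0.48626646 -0.34844991  3.16015579] [[0.3, -0.9], [-0.7, -1.7], [0.0, 2.2], [0.4, 0.4]]
the job is handed in; nothing more can be done
```

All three parts are in their compartments and the empty tote is stacked on top. I handed the job in at about 34 s of the 112 s allowed; no verdict was reported.

**Parts:** The top picture, taken before stacking, shows all three standing upright. Offsets from the lower tote's centre:

| Part | Along (mm) | Across (mm) | Compartment centre along (mm) |
|---|---|---|---|
| Cross knob | +77 | -2 | +77 |
| Flanged bush | 0 | -2 | 0 |
| L bracket | -78 | +2 | -77 |

**Upper tote:** I set it down until the wrist force fell to about zero, with the tool at the height for an underside 50 mm up. The scene picture shows its lugs on the rim, level by eye, with the two card holders at opposite ends. A corner fit in the last top picture put it about 2 mm from the lower tote's centre and about 0.016 rad from square. That fit was loose, with residuals up to 2.2 pixels (about 5 mm), so it supports the result but is not precise.

**Look-alikes and bystanders:** I never went down on any of them, and those I could see in the last pictures (round knob, plain bush, T bracket, stapler, tape roll) look unmoved by eye. I did not measure their positions.

**Checks that disagreed:** One early wrist picture put the lower tote 2 to 5 mm off in y from the top camera. I put this down to the arm still moving, and a later picture with the arm settled agreed to about 2 mm.

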